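Clear the slotted bed and load the inked plate

TASK

With the scraper, push every off-cut lodged in the bed's slots out of the open end into the green tray, then stand the scraper upright on its black mat. Then slide the spatula under the inked copper plate on the rack, lift it, lay it flat and square on the yellow-marked place across the near slot, draw the spatula out and lay it flat on its blue mat. Keep the fingers off the off-cuts and the wet plate, move the off-cuts with the scraper only, do not drop the plate, and leave everything else where it is.

Things in the scene. Friction and masses are not known exactly. Their poses are not given: they have to be found in the camera images.
- bed: Grey slotted clamping bed, fixed, 160 (x) x 222 mm (y), top face 34 mm above the table. Origin: under its centre, table height. Two T-slots along its y axis, centred at x = -38 mm (near) and +38 mm (far), open at the +y end (y = 111 mm), closed at the other (inner wall face y = -99 mm). Neck 40 mm wide, height 34 down to 26 mm; channel 60 mm wide, height 26 down to its floor at 10 mm.
- slot_near (a point): Middle of the near slot's open end, at the bed's top face (height 34 mm); axes as the bed's. At least 49 mm of each slot's closed end is free of off-cuts at the start.
- slot_far (a point): Middle of the far slot's open end, at the bed's top face; frame parallel to the bed's.
- tray (a point): Centre of the floor of the green catch tray joined to the bed's open end (bed y = 111 to 261 mm, 160 mm wide, open above); floor at height 3 mm, walls 15 mm high, none towards the slots; axes as the bed's.
- plate_place (a point): Centre of the plate's place, shown by yellow corner marks on the bed's top face across the near slot, 81 mm in from its open end; axes as the bed's. The plate lies there with its long side along the slot.
- scrap1: Copper off-cut lodged in one of the bed's slots, 60 mm long (its y axis, along the slot), 50 mm wide, 10 mm thick, about 200 g, lying loose on the channel floor under the lips and too wide to lift out. Origin: centre of its underside. Absent in some starts.
- scrap2: Brass, stepped off-cut lodged in one of the bed's slots, 60 mm long (its y axis, along the slot), 50 mm wide, 10 mm thick, about 200 g, lying loose on the channel floor under the lips and too wide to lift out. Origin: centre of its underside. Absent in some starts.
- scrap3: Copper, stepped off-cut lodged in one of the bed's slots, 60 mm long (its y axis, along the slot), 50 mm wide, 10 mm thick, about 200 g, lying loose on the channel floor under the lips and too wide to lift out. Origin: centre of its underside. Absent in some starts.
- scrap4: Brass off-cut lodged in one of the bed's slots, 60 mm long (its y axis, along the slot), 50 mm wide, 10 mm thick, about 200 g, lying loose on the channel floor under the lips and too wide to lift out. Origin: centre of its underside. Absent in some starts.
- scraper: Slot scraper standing on its mat, 250 g: steel foot 40 mm long (its x axis), 34 mm wide (y), 0 to 28 mm height, that passes down through a slot's neck; above it a red handle bar 90 mm long (x), 24 mm wide (y), 32 to 58 mm height. Origin: centre of the foot's underside; z up. Either 34 mm wide end of the foot can push.
- scraper_mat: Black rubber mat on the table, 160 x 160 x 3 mm, fixed. Origin: centre of its underside.
- spatula: Spatula on its blue mat, 220 g. Origin: under the middle of the grip, level with the blade's underside; x towards the blade's tip. Steel blade x = 80 to 190 mm, 34 mm wide, 3 mm thick, underside at height 0; sloping neck x = 85 to 47 mm; pale grip bar x = -55 to 55 mm, 22 mm wide, height 30 to 54 mm; at the rear a prop leg on a cross foot 70 mm wide (x = -59 to -37 mm, height 0 to 6).
- spatula_mat: Blue mat on the table, 290 mm (its x axis) x 140 mm (y) x 3 mm, fixed. Origin: centre of its underside.
- rack: Plywood drying rack fixed to the table: base 110 (x) x 130 mm (y), 5 mm thick, with two ribs along its y axis, 14 mm wide, 27 mm high over the table, at x = -42 and +42 mm; the gap between the ribs is 70 mm wide, 22 mm high, and open at both ends. Origin: centre of its underside.
- plate: Copper printing plate with wet black ink on its upper face, 100 mm (x) x 120 mm (y) x 3 mm, 300 g, lying across the two ribs of the rack (its y along the ribs). Origin: centre of its underside.
- ink_can: Bystander: ink can, 72 mm across, 75 mm high. Origin under its centre.
- tape_roll: Bystander: yellow roll of tape lying flat, 90 mm across, 25 mm high. Origin under its centre.
- brayer: Bystander: hand ink roller, 90 mm wide black roller of 40 mm diameter at the origin, handle to -x, 155 mm long. Origin under the roller's middle.
- steel_rule: Bystander: steel rule lying flat, 180 (x) x 30 x 4 mm. Origin under its centre.
- varnish_jar: Bystander: jar, 60 mm across, 85 mm high. Origin under its centre.
Not all that is in view belongs to the job. Of the things that look like the scraper_mat, take the one that is farthest from the robot's base at the start.

How it is judged:
On the way, in this order (a step that is already met when the one before it is completed fails the run):
1. every off-cut lies in the green tray (y of scrap1 in the frame of bed between 0.135 and 0.262 m and x of scrap1 in the frame of bed between -0.08 and 0.08 m and z of each of scrap1, scrap2, scrap3, scrap4 in the frame of bed below 0.035 m and y of scrap2 in the frame of bed between 0.135 and 0.262 m and x of scrap2 in the frame of bed between -0.08 and 0.08 m and y of scrap3 in the frame of bed between 0.135 and 0.262 m and x of scrap3 in the frame of bed between -0.08 and 0.08 m and y of scrap4 in the frame of bed between 0.135 and 0.262 m and x of scrap4 in the frame of bed between -0.08 and 0.08 m), for 0.2 s.
2. the scraper stands released on its black mat (x of scraper in the frame of scraper_mat between -0.078 and 0.078 m and y of scraper in the frame of scraper_mat between -0.078 and 0.078 m and z of scraper in the frame of scraper_mat below 0.012 m and angle between scraper's own z axis and vertical below 0.12 rad and linear speed of scraper below 0.02 m/s and contact force between the fingers and scraper below 0.05 N), for 0.2 s.
3. the plate is carried on the spatula, clear of the rack (contact force between plate and spatula above 0.5 N and contact force between plate and rack below 0.05 N and z of plate in the frame of rack above 0.035 m), for 0.2 s.
4. the plate lies on its marked place on the bed, free of the spatula (horizontal distance between plate and plate_place below 0.02 m and z of plate in the frame of bed between 0.031 and 0.038 m and angle between plate's own z axis and vertical below 0.04 rad and angle between the y axis of plate and the y axis of bed, either way round below 0.15 rad and contact force between plate and spatula below 0.05 N), for 0.2 s.
At the end, for the whole second after the job is handed in: All off-cuts present lie in the green tray; plate flat on the bed, within 20 mm of the marked centre and square within 0.15 rad, free of the spatula; scraper upright with its centre on the black mat, spatula flat with the middle of its grip on the blue mat; all at rest (all of step 1 and all of step 4 and x of scraper in the frame of scraper_mat between -0.078 and 0.078 m and y of scraper in the frame of scraper_mat between -0.078 and 0.078 m and z of scraper in the frame of scraper_mat below 0.012 m and angle between each of scraper, spatula's own z axis and vertical below 0.12 rad and linear speed of each of scraper, spatula, plate below 0.02 m/s and x of spatula in the frame of spatula_mat between -0.13 and 0.13 m and y of spatula in the frame of spatula_mat between -0.07 and 0.07 m and z of spatula in the frame of spatula_mat below 0.012 m); the robot touches nothing.
It fails at once if the fingers touch the wet plate (contact force between the fingers and plate above 0.5 N).
It fails at once if the fingers touch an off-cut (contact force between the fingers and scrap1 above 0.5 N or contact force between the fingers and scrap2 above 0.5 N or contact force between the fingers and scrap3 above 0.5 N or contact force between the fingers and scrap4 above 0.5 N).
It fails at once if the spatula pushes an off-cut (contact force between spatula and scrap1 above 1 N or contact force between spatula and scrap2 above 1 N or contact force between spatula and scrap3 above 1 N or contact force between spatula and scrap4 above 1 N).
It fails at once if the plate is dropped (falls on the table, or moves faster than 0.7 m/s) (linear speed of plate above 0.7 m/s or height (world z) of plate below 0.018 m).
It fails at once if a bystander is moved more than 30 mm (distance of any of ink_can, tape_roll, brayer, steel_rule, varnish_jar from where it was at the start of the episode above 0.03 m).
Of scrap1, scrap2, scrap3, scrap4 only 2 to 4 are there at a start; the rules pass over those that are not, and their reading is None.
At some moment in a run one of scraper, spatula may be knocked a few centimetres aside while the robot is not near it.
It also fails if it takes over 192 s, if anything falls off the work surface, if the arm or the gripper's body presses on something with over 40 N, if the wrist force passes 120 N, or if a joint passes its speed limit or range.

ROBOT

A 6-joint arm with a two-finger parallel gripper is mounted at the origin on the work surface. World frame = base frame: x ahead of the robot, y to its left, z up, the work surface at z = 0. Lengths are in m, angles in rad, forces in N, time in s.
With the tool pointing down it reaches from about 0.35 to 1 m from the base axis. Payload 7.1 kg.
Tool frame: the origin (TCP) lies midway between the tips of the shut fingers; the grasp point (between the pads) lies r.grip_point_offset behind it (r.grip_point_offset is the distance from the TCP to the grasp point, in m); z points along the fingers, y is the line along which they close (so a half turn about z gives the same grasp; the last joint's range is limited). The gripper opens to 85 mm and grips with 20 to 120 N. Pads are 22 mm wide; open, the fingers measure 114 mm over their backs; the gripper's body (76 mm by 85 mm) begins 54 mm behind the grasp point. The pads swing forward as they close: fully open they stand 13 mm farther back than shut.
Start: joints at [1.204, 0.423, 1.63, -0, 1.089, -0.019], TCP at [0.213, 0.588, 0.206] pointing down, gripper open.
Joint ranges: [-3, 3], [-0.9, 2.11], [0.09, 2.58], [-1.31, 4.45], [0.11, 2.69], [-2.54, 2.54]. Speed limits (rad/s): [2.39, 2.39, 3.01, 3.14, 3.14, 3.14].

INTERFACE

Orientations are given as a unit quaternion [x, y, z, w].
In Python, from station import r, optics, job, models gives the robot as it stands.
- The arm moves only by the tool carry_out, never from a script. Its argument "moves" is a list of rows, each a list of 7 numbers: the turn, a rotation vector about the world's x, y, z in rad, then the shift along the world's x, y, z in m, then the finger opening in m, from 0 to 0.0854. In form: [[rx, ry, rz, x, y, z, jaw], ...]. A call has 1 to 20 rows; each row shifts and turns the commanded pose from where the row before left it; what a row does not reach is not made up. A row lasts 1/12 s, in which the tool goes at most 41.7 mm and 7.16 degrees, less where a joint would pass 70% of its speed; a pose out of reach is approached as far as the arm can. A call with a gripper value outside its range is refused whole. The fingers move at their own pace and stop on an object; "squeeze" is the grip in N (left out, the last holds). Time passes only in rows, so rows that do not move let the fingers close. It gives the time, the measured TCP pose, the force, the opening and the grip force at its end, in the units of the state.
- r.get_state(): the state, without advancing time (a new reading comes with each control period).
- optics.snapshot(name): name is "scene" or "side" or "wrist"; returns (picture, depth): 480x640x3 uint8, red, green, blue; 480x640 float32, m along the optical axis (not along the pixel's ray), 0 where there is no reading.
- optics.camera_params(name): a dict with "K" (3x3 intrinsics, pixels), "extrinsics" (4x4, takes a point from camera to world coordinates). Camera axes: x right, y down, z forward; pixel columns grow to the right and rows downward; lengths in m; the calibration is good to about 2 mm. A picture is of the moment at which its call begins: read the wrist's pose just before it. camera_params takes no time and is no camera call; for the wrist camera it gives the pose at the moment of the call.
- job.sign_off(): hands the job in; it is judged then, once.
Trained networks look in the newest picture that a camera, given by its name, has taken for a name from the list of things; names that differ only in an ending like _2 or _b are one class to them, and where a whole thing is asked for, a point or a joint stands for the part that bears it (a point fixed in the world has none). Each returns a list of dicts, best first, with "score" (0 to 1); they miss things now and then, are a little off and sometimes report something else, mostly with a low value. They report only what shows in the picture. A call takes as long as a camera call. They do not tell look-alikes from the thing itself.
- models.search_frame(camera, label): "location" ([row, column] in pixels, amid what is visible of it).
- models.masks_of(camera, label): "pixels" (480x640 bool, what is visible of it) and "location" ([row, column] in pixels, amid what is visible of it).
The state is a dict: "time": time; "qpos": joint angles; "qd": joint speeds; "joint_efforts": joint torques, N m; "ee_pos": TCP position; "tcp_rot": TCP orientation; "ft_force": force on the tool from outside, world axes, zero at the start; "wrist_torque": the same for the moment, N m; "gripper_width": opening from 0.0 (shut) to 1.0 (fully open); "grasp_force": force on a finger pad.
Only numpy, scipy, OpenCV 4.12 (cv2) and the standard library are available. Lean on these libraries where they do the work, as an engineer would, in place of code of your own. Each camera call takes 0.05 s, during which the arm holds its last target. There are 200 camera calls.

## Working session

There is one attempt and no reset: what is moved stays moved. The work goes in short steps, Python scripts to look and compute and a tool call to move; the robot and the scene stay as the last step left them, time stands still between calls to the robot, and variables do not carry over. Pictures are saved under pics/ and viewed, at most 14 in all, crops included, and the job is handed in when it is done.

Besides the shell and the picture viewer there is one more tool, called after "Request:" as name(argument=value, ...) on one line, values as JSON. carry_out: Moves the arm, as the interface text tells. Its arguments: {"type":"object","properties":{"moves":{"type":"array"},"squeeze":{"type":"number"}},"required":["moves"]}

```bash
ls; mkdir -p pics
cat > h.py <<'E'
import numpy as np,cv2
from station import r,optics,job,models
def snap(n,f=None):
    P=optics.camera_params(n);im,d=optics.snapshot(n)
    if f: cv2.imwrite('pics/'+f,im[:,:,::-1])
    return im,d,np.array(P['K']),np.array(P['extrinsics'])
def pts(d,K,E,mask):
    v,u=np.nonzero(mask&(d>0));z=d[v,u]
    p=np.stack([(u-K[0,2])/K[0,0]*z,(v-K[1,2])/K[1,1]*z,z],1)
    return p@E[:3,:3].T+E[:3,3]
def proj(P,K,E):
    q=(np.atleast_2d(P)-E[:3,3])@E[:3,:3];return (q@K.T)[:,:2]/q[:,2:]
E
python3 - <<'E'
from h import *
s=r.get_state();print(s, r.grip_point_offset)
for c in ('scene','side'):
    im,d,K,E=snap(c,c+'1.png');print(c,K[0,0],E.round(3).tolist())
E
```

```text
pics
{'time': 0.0, 'qpos': array([ 1.20402673e+00,  4.23836496e-01,  1.63068735e+00,  9.16523147e-06,
        1.08859179e+00, -1.89924114e-02]), 'qd': array([-7.63990409e-04,  3.01870011e-04,  1.68873072e-05, -1.26272768e-04,
       -6.30602812e-04, -7.70949891e-04]), 'joint_efforts': array([-8.46857783e-04, -5.57403624e+01, -2.81732994e+01, -1.08012875e-04,
        7.43964018e-03,  4.62737390e-06]), 'ee_pos': array([0.21276628, 0.58705228, 0.20524947]), 'tcp_rot': array([ 1.73015643e-01,  9.84918782e-01, -7.46591138e-04, -1.49951161e-04]), 'ft_force': array([ 0.44740388, -0.02116916, -0.5273064 ]), 'wrist_torque': array([ 0.01788006, -0.01140734, -0.02716321]), 'grasp_force': 0.0, 'gripper_width': 1.0017791847770232} 0.0187
scene 579.91387915731 [[-0.224, 0.812, -0.539, 1.17], [0.974, 0.187, -0.125, 0.114], [-0.001, -0.553, -0.833, 1.177], [0.0, 0.0, 0.0, 1.0]]
side 568.9527738064595 [[-0.843, -0.276, 0.462, -0.328], [-0.538, 0.436, -0.721, 1.173], [-0.002, -0.856, -0.516, 0.923], [0.0, 0.0, 0.0, 1.0]]
```

View pics/scene1.png

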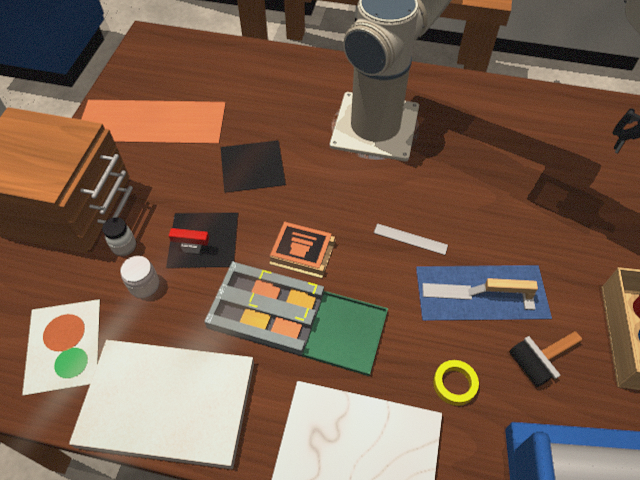

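View pics/side1.png

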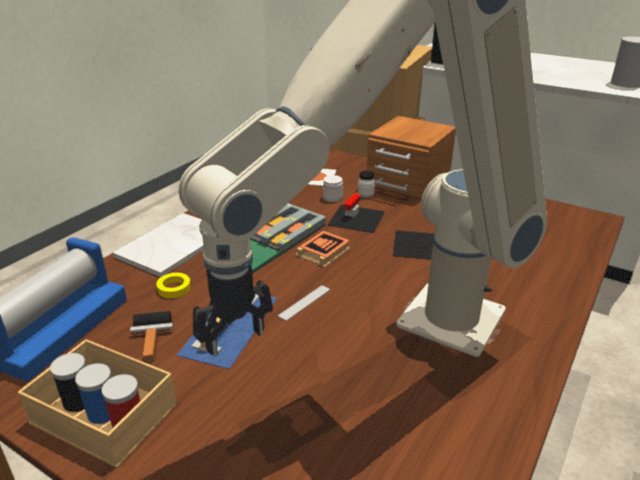

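The scene picture shows the bed at (265,305) with tray (345,332), the scraper (188,238) on the black mat (203,240), a second black mat (252,165), the plate on its rack (303,246) and the spatula (490,290) on its blue mat. There are four off-cuts: near slot (265,290) and (300,298), far slot (255,320) and (287,327). Next I measure them.

```bash
cat > m.py <<'E'
from h import *
im,d,K,E=snap('scene')
for n in ['bed','tray','scrap1','scrap2','scrap3','scrap4','scraper','scraper_mat','spatula','spatula_mat','rack','plate','ink_can','varnish_jar','tape_roll','brayer','steel_rule']:
    for m in models.masks_of('scene',n)[:3]:
        M=np.array(m['pixels'])
        if m['score']<.2 or M.sum()<20: continue
        p=pts(d,K,E,cv2.erode(M.astype(np.uint8),np.ones((3,3)))>0)
        if len(p)<8: continue
        z=np.percentile(p[:,2],[5,50,95]).round(3)
        q=p[:,:2]
        R=cv2.minAreaRect(q.astype(np.float32))
        print(n,round(m['score'],2),np.round(m['location']),'med',np.median(p,0).round(3),'z',z,'rect',np.round(R[0],3),np.round(R[1],3),round(R[2],1))
E
python3 m.py
```

```text
bed 0.94 [318. 306.] med [ 0.632 -0.031  0.006] z [-0.002  0.006  0.034] rect [ 0.628 -0.064] [0.368 0.161] 85.7
tray 0.65 [318. 307.] med [ 0.632 -0.032  0.007] z [-0.002  0.007  0.034] rect [ 0.628 -0.064] [0.367 0.162] 85.8
scrap1 0.88 [319. 255.] med [ 0.655 -0.152  0.017] z [0.013 0.017 0.022] rect [ 0.654 -0.152] [0.058 0.033] 84.8
scrap1 0.78 [329. 288.] med [ 0.66  -0.079  0.017] z [0.014 0.017 0.021] rect [ 0.66 -0.08] [0.056 0.03 ] 85.6
scrap1 0.7 [300. 300.] med [ 0.585 -0.067  0.017] z [0.013 0.017 0.021] rect [ 0.584 -0.066] [0.057 0.033] 83.1
scrap2 0.88 [319. 255.] med [ 0.655 -0.152  0.017] z [0.013 0.017 0.022] rect [ 0.654 -0.152] [0.058 0.033] 84.8
scrap2 0.78 [329. 288.] med [ 0.66  -0.079  0.017] z [0.014 0.017 0.021] rect [ 0.66 -0.08] [0.056 0.03 ] 85.6
scrap2 0.7 [300. 300.] med [ 0.585 -0.067  0.017] z [0.013 0.017 0.021] rect [ 0.584 -0.066] [0.057 0.033] 83.1
scrap3 0.88 [319. 255.] med [ 0.655 -0.152  0.017] z [0.013 0.017 0.022] rect [ 0.654 -0.152] [0.058 0.033] 84.8
scrap3 0.78 [329. 288.] med [ 0.66  -0.079  0.017] z [0.014 0.017 0.021] rect [ 0.66 -0.
[... 1594 characters left out ...]
0.031 0.086] 2.7
varnish_jar 0.64 [237. 119.] med [ 0.544 -0.51   0.062] z [0.015 0.062 0.085] rect [ 0.537 -0.519] [0.056 0.053] 68.2
tape_roll 0.88 [394. 456.] med [0.707 0.295 0.022] z [0.009 0.022 0.026] rect [0.7   0.292] [0.083 0.088] 70.5
tape_roll 0.37 [244. 302.] med [ 0.45  -0.099  0.028] z [0.024 0.028 0.032] rect [ 0.448 -0.1  ] [0.117 0.1  ] 85.3
tape_roll 0.34 [236. 119.] med [ 0.544 -0.51   0.063] z [0.014 0.063 0.085] rect [ 0.537 -0.519] [0.056 0.053] 68.2
brayer 0.95 [357. 540.] med [0.613 0.455 0.026] z [0.018 0.026 0.039] rect [0.59  0.482] [0.096 0.151] 41.9
steel_rule 0.88 [240. 411.] med [0.357 0.152 0.002] z [-0.002  0.002  0.006] rect [0.356 0.151] [0.172 0.03 ] 81.2
```

Request:
carry_out(moves=[[0, 0, -0.065, 0.017, -0.034, 0.01, 0.085], [0, 0, -0.065, 0.017, -0.034, 0.01, 0.085], [0, 0, -0.065, 0.017, -0.034, 0.01, 0.085], [0, 0, -0.065, 0.017, -0.034, 0.01, 0.085], [0, 0, -0.065, 0.017, -0.034, 0.01, 0.085], [0, 0, -0.065, 0.017, -0.034, 0.01, 0.085], [0, 0, -0.065, 0.017, -0.034, 0.01, 0.085], [0, 0, -0.065, 0.017, -0.034, 0.01, 0.085], [0, 0, -0.065, 0.017, -0.034, 0.01, 0.085], [0, 0, -0.065, 0.017, -0.034, 0.01, 0.085], [0, 0, -0.065, 0.017, -0.034, 0.01, 0.085], [0, 0, -0.065, 0.017, -0.034, 0.01, 0.085], [0, 0, -0.065, 0.017, -0.034, 0.01, 0.085], [0, 0, -0.065, 0.017, -0.034, 0.01, 0.085], [0, 0, -0.065, 0.017, -0.034, 0.01, 0.085], [0, 0, -0.065, 0.017, -0.034, 0.01, 0.085], [0, 0, -0.065, 0.017, -0.034, 0.01, 0.085], [0, 0, -0.065, 0.017, -0.034, 0.01, 0.085], [0, 0, -0.065, 0.017, -0.034, 0.01, 0.085], [0, 0, -0.065, 0.017, -0.034, 0.01, 0.085]])

```text
time: 2.67
ee_pos: [0.5534, -0.0944, 0.4067]
tcp_rot: [0.735, 0.678, 0.0, 0.0]
ft_force: [0.8, -0.3, 0.4]
gripper_width: 0.995
grasp_force: 0.0
```

Run:
```python
from h import *
s=r.get_state();print(s['ee_pos'],s['tcp_rot'],s['qpos'].round(3))
im,d,K,E=snap('wrist','w1.png');print(K.round(1).tolist(),E.round(4).tolist())
np.savez('w1',im=im,d=d,K=K,E=E)
```

```text
[ 0.55336298 -0.09439453  0.40669784] [7.35012167e-01 6.78053890e-01 1.52748415e-04 1.18081177e-04] [-0.19   0.159  1.533  0.     1.45  -0.11 ]
[[331.9, 0.0, 318.1], [0.0, 331.9, 233.8], [0.0, 0.0, 1.0]] [[0.9967, -0.0779, -0.0234, 0.5607], [-0.0814, -0.9529, -0.2923, -0.0189], [0.0005, 0.2932, -0.956, 0.574], [0.0, 0.0, 0.0, 1.0]]
```

View pics/w1.png

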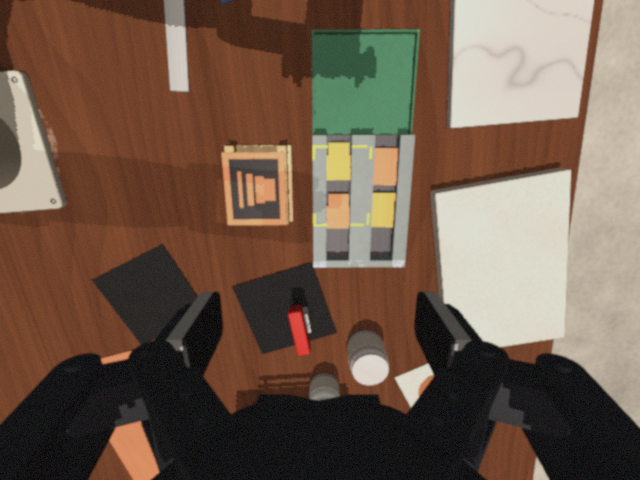

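Wrist picture: bed at (362,200) with tray above it (365,80), off-cuts at (339,160), (338,212), (385,165), (382,210), plate on rack (257,188), scraper (299,330) on the farther black mat (285,307), nearer black mat look-alike at (150,295).

```bash
cat > fit.py <<'E'
from h import *
from scipy.optimize import minimize
def bedfit(d,K,E,c0=(0.622,-0.139,-0.075)):
    P=pts(d,K,E,np.ones(d.shape,bool))
    P=P[(abs(P[:,0]-.622)<.16)&(P[:,1]>-.30)&(P[:,1]<.03)]
    top=P[(P[:,2]>.028)&(P[:,2]<.042)][:,:2];low=P[(P[:,2]<.022)][:,:2]
    def loc(q,c):
        R=np.array([[np.cos(c[2]),-np.sin(c[2])],[np.sin(c[2]),np.cos(c[2])]]);return (q-c[:2])@R
    def ind(l): # signed soft inside-of-top-face
        x,y=l.T
        sd=np.maximum(abs(x)-.080,abs(y)-.111)
        for s in(-.038,.038):
            n=np.maximum(abs(x-s)-.020,-.099-y); sd=np.maximum(sd,-n)
        return 1/(1+np.exp(np.clip(sd/.001,-40,40)))
    w=len(top)/max(1,len(low))
    f=lambda c:-ind(loc(top,c)).sum()/len(top)+ind(loc(low,c)).sum()/len(low)*.0+ ind(loc(low[::1],c)).sum()/len(top)
    b=min((minimize(f,[c0[0]+a,c0[1]+b_,c0[2]],method='Nelder-Mead',options=dict(initial_simplex=np.array([[c0[0]+a,c0[1]+b_,c0[2]]]*4)+np.vstack([np.zeros(3),np.diag([.004,.004,.03])]),xatol=1e-5,fatol=1e-5)) for a in(-.006,-.003,0,.003) for b_ in(-.004,0,.004)),key=lambda o:o.fun)
    return b.x,b.fun,np.median(P[(P[:,2]>.028)&(P[:,2]<.042)][:,2])
if __name__=='__main__':
    w=np.load('w1.npz');d,K,E=w['d'],w['K'],w['E']
    print('wrist',bedfit(d,K,E))
    im2,d2,K2,E2=snap('scene');print('scene',bedfit(d2,K2,E2))
    for nm,(dd,kk,ee) in dict(w=(d,K,E),s=(d2,K2,E2)).items():
        P=pts(dd,kk,ee,np.ones(dd.shape,bool))
        for lab,(cx,cy,rr,z0,z1) in dict(handle=(.505,-.355,.07,.048,.068),plate=(.449,-.1,.09,.024,.038)).items():
            q=P[(np.hypot(P[:,0]-cx,P[:,1]-cy)<rr)&(P[:,2]>z0)&(P[:,2]<z1)]
            R=cv2.minAreaRect(q[:,:2].astype(np.float32));print(nm,lab,len(q),'z',np.median(q[:,2]).round(4),np.round(R[0],4),np.round(R[1],3),round(R[2],1))
E
python3 fit.py
```

```text
wrist (array([ 0.62330439, -0.14013894, -0.07647112]), np.float64(-0.6049700432558105), np.float64(0.03273240386151499))
scene (array([ 0.61843026, -0.1399012 , -0.07947716]), np.float64(-0.6082707122647524), np.float64(0.031079488102296438))
w handle 652 z 0.0599 [ 0.4994 -0.3581] [0.024 0.09 ] 5.7
w plate 4667 z 0.0295 [ 0.4516 -0.096 ] [0.129 0.103] 85.4
s handle 395 z 0.0572 [ 0.4991 -0.3581] [0.027 0.09 ] 6.4
s plate 1786 z 0.0279 [ 0.4505 -0.0949] [0.131 0.107] 85.4
```

Things that could be taken for the scraper or its mat: red handle (299,330) is the only scraper. The black mats are (285,307), 0.58 m from the base, and (150,295), 0.36 m away, so I take the farther one, where the scraper stands. I approach and check it close up.

Request:
carry_out(moves=[[0, 0, 0.017, -0.005, -0.024, -0.025, 0.085], [0, 0, 0.017, -0.005, -0.024, -0.025, 0.085], [0, 0, 0.017, -0.005, -0.024, -0.025, 0.085], [0, 0, 0.017, -0.005, -0.024, -0.025, 0.085], [0, 0, 0.017, -0.005, -0.024, -0.025, 0.085], [0, 0, 0.017, -0.005, -0.024, -0.025, 0.085], [0, 0, 0.017, -0.005, -0.024, -0.025, 0.085], [0, 0, 0.017, -0.005, -0.024, -0.025, 0.085], [0, 0, 0.017, -0.005, -0.024, -0.025, 0.085], [0, 0, 0.017, -0.005, -0.024, -0.025, 0.085], [0, 0, 0.015, -0.004, -0.024, -0.027, 0.085], [0, 0, 0, 0, 0, 0, 0.085]])

```text
time: 3.77
ee_pos: [0.4956, -0.3575, 0.1237]
tcp_rot: [0.668, 0.744, -0.001, -0.004]
ft_force: [-2.1, 0.8, 0.0]
gripper_width: 0.993
grasp_force: 0.0
```

Run:
```python
from h import *
s=r.get_state();print(s['ee_pos'],s['tcp_rot'])
im,d,K,E=snap('wrist','w2.png')
P=pts(d,K,E,np.ones(d.shape,bool))
q=P[(np.hypot(P[:,0]-.499,P[:,1]+.358)<.07)&(P[:,2]>.05)&(P[:,2]<.068)]
R=cv2.minAreaRect(q[:,:2].astype(np.float32));print(len(q),np.median(q[:,2]),R)
```

```text
[ 0.49560211 -0.35745901  0.12368871] [ 6.68375090e-01  7.43815542e-01 -6.83069092e-04 -3.56537736e-03]
3768 0.06019914464500743 ((0.49894142150878906, -0.3585048317909241), (0.02400120347738266, 0.08903612196445465), 5.674638748168945)
```

View pics/w2.png

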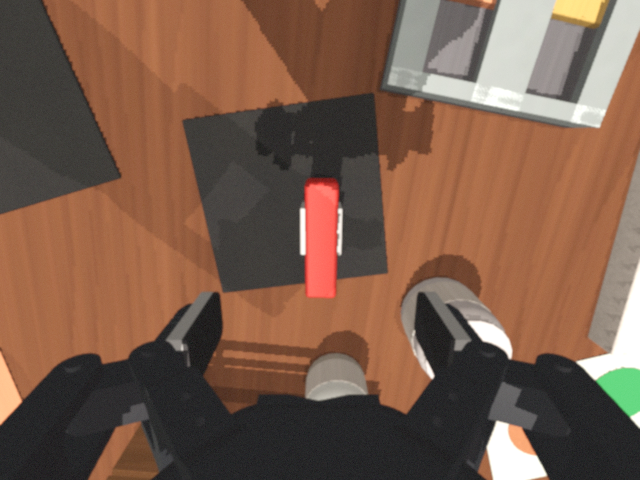

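The red handle (321,238) on the farther black mat (287,195), directly below; choice confirmed. Descend and grip.

Request:
carry_out(moves=[[0, 0, 0, 0.003, -0.001, -0.02, 0.07], [0, 0, 0, 0, 0, -0.02, 0.07], [0, 0, 0, 0, 0, -0.02, 0.07], [0, 0, 0, 0, 0, -0.015, 0.07], [0, 0, 0, 0, 0, -0.013, 0.07], [0, 0, 0, 0, 0, 0, 0.07], [0, 0, 0, 0, 0, 0, 0.03], [0, 0, 0, 0, 0, 0, 0.015], [0, 0, 0, 0, 0, 0, 0.015], [0, 0, 0, 0, 0, 0, 0.015], [0, 0, 0, 0, 0, 0, 0.015], [0, 0, 0, 0, 0, 0, 0.015]], squeeze=60)

```text
time: 4.82
ee_pos: [0.5022, -0.3577, 0.0416]
tcp_rot: [0.668, 0.744, 0.0, 0.0]
ft_force: [-0.6, -0.2, -0.1]
gripper_width: 0.176
grasp_force: 0.0
```

Run:
```python
from h import *
s=r.get_state();print(s['ee_pos'],s['gripper_width'],s['grasp_force'])
snap('wrist','w3.png')
```

```text
[ 0.50223499 -0.35766439  0.04159695] 0.17643589219133604 0.0
```

View pics/w3.png

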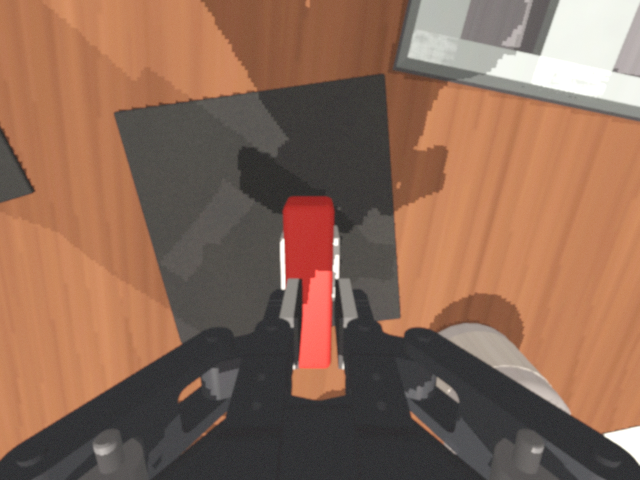

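Request:
carry_out(moves=[[0, 0, 0, -0.002, 0, 0, 0.05], [0, 0, 0, 0, 0, 0, 0.05], [0, 0, 0, 0, 0, -0.007, 0.05], [0, 0, 0, 0, 0, 0, 0.03], [0, 0, 0, 0, 0, 0, 0.0], [0, 0, 0, 0, 0, 0, 0.0], [0, 0, 0, 0, 0, 0, 0.0], [0, 0, 0, 0, 0, 0, 0.0], [0, 0, 0, 0, 0, 0, 0.0], [0, 0, 0, 0, 0, 0, 0.0]])

```text
time: 5.7
ee_pos: [0.4999, -0.3573, 0.0339]
tcp_rot: [0.668, 0.744, 0.0, -0.0]
ft_force: [-0.8, -0.1, -1.7]
gripper_width: 0.242
grasp_force: 58.8
```

Run:
```python
from h import *
s=r.get_state();print(s['ee_pos'],s['tcp_rot'],s['gripper_width'],s['grasp_force'],s['ft_force'],s['wrist_torque'])
```

```text
[ 0.49990399 -0.35732979  0.03388391] [ 6.67910945e-01  7.44241197e-01  4.74799810e-06 -9.64099972e-05] 0.24168764741142523 58.75696902628988 [-0.8135393  -0.07837378 -1.74663828] [0.03826901 0.05028151 0.0074935 ]
```

Request:
carry_out(moves=[[0, 0, 0, 0, 0, 0.02, 0.0], [0, 0, 0, 0, 0, 0.025, 0.0], [0, 0, 0, 0, 0, 0.025, 0.0], [0, 0, -0.031, 0.013, 0.024, 0, 0.0], [0, 0, -0.031, 0.013, 0.024, 0, 0.0], [0, 0, -0.031, 0.013, 0.024, 0, 0.0], [0, 0, -0.031, 0.013, 0.024, 0, 0.0], [0, 0, -0.031, 0.013, 0.024, 0, 0.0], [0, 0, -0.031, 0.013, 0.024, 0, 0.0], [0, 0, 0, 0, 0, 0, 0], [0, 0, 0, 0, 0, 0, 0]], squeeze=80)

```text
time: 6.62
ee_pos: [0.5786, -0.2121, 0.1038]
tcp_rot: [0.733, 0.68, 0.0, 0.0]
ft_force: [-0.5, -0.9, -2.4]
gripper_width: 0.231
grasp_force: 78.5
```

Run:
```python
from h import *
from fit import bedfit
s=r.get_state();print(s['ee_pos'],s['tcp_rot'],s['gripper_width'],s['grasp_force'],s['ft_force'],s['wrist_torque'])
im,d,K,E=snap('wrist','w4.png')
# crop-limited fit on visible bed top
P=pts(d,K,E,np.ones(d.shape,bool))
for lo in(-.22,-.18,-.15,-.12,-.09,-.06):
    q=P[(abs(P[:,1]-lo)<.006)&(P[:,2]>.028)&(P[:,2]<.042)&(P[:,0]>.5)&(P[:,0]<.74)]
    if len(q)<5: continue
    h,e=np.histogram(q[:,0],np.arange(.52,.72,.002)); on=e[:-1][h>max(2,.3*np.median(h[h>0]))]
    g=np.split(on,np.nonzero(np.diff(on)>.0035)[0]+1);print(lo,[(a[0].round(3),(a[-1]+.002).round(3)) for a in g])
```

```text
[ 0.57862605 -0.21213566  0.10384638] [7.33126657e-01 6.80092123e-01 4.41905282e-05 8.16236304e-05] 0.23117432876874994 78.53840390453115 [-0.48336936 -0.9055594  -2.3939938 ] [-0.06836764  0.00869984  0.01771743]
-0.22 [(np.float64(0.536), np.float64(0.554)), (np.float64(0.6), np.float64(0.634)), (np.float64(0.674), np.float64(0.696))]
-0.18 [(np.float64(0.538), np.float64(0.562)), (np.float64(0.6), np.float64(0.638)), (np.float64(0.676), np.float64(0.7))]
-0.15 [(np.float64(0.542), np.float64(0.564)), (np.float64(0.602), np.float64(0.64)), (np.float64(0.678), np.float64(0.702))]
-0.12 [(np.float64(0.544), np.float64(0.566)), (np.float64(0.606), np.float64(0.642)), (np.float64(0.68), np.float64(0.704))]
-0.09 [(np.float64(0.546), np.float64(0.568)), (np.float64(0.608), np.float64(0.644)), (np.float64(0.684), np.float64(0.708))]
-0.06 [(np.float64(0.548), np.float64(0.572)), (np.float64(0.61), np.float64(0.646))]
```

View pics/w4.png

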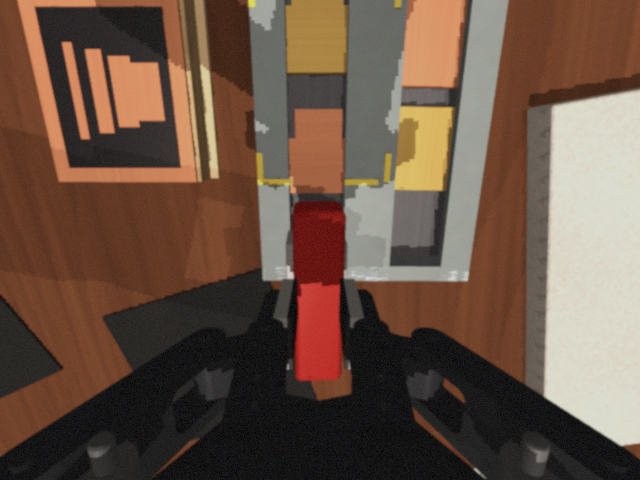

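Picture: handle (320,290) held straight, near slot (320,200) directly ahead and in line. Slot measured at x=0.578 at this y, matching. Lower in.

Request:
carry_out(moves=[[0, 0, -0.002, 0, 0.001, -0.015, 0.0], [0, 0, 0, 0, 0, -0.015, 0.0], [0, 0, 0, 0, 0, -0.01, 0], [0, 0, 0, 0, 0, -0.004, 0], [0, 0, 0, 0, 0, -0.004, 0], [0, 0, 0, 0, 0, -0.003, 0], [0, 0, 0, 0, 0, 0, 0], [0, 0, 0, 0, 0, 0, 0]])

```text
time: 7.33
ee_pos: [0.5782, -0.2127, 0.0533]
tcp_rot: [0.735, 0.678, 0.0, 0.0]
ft_force: [0.1, 0.2, -2.4]
gripper_width: 0.229
grasp_force: 78.6
```

Request:
carry_out(moves=[[0, 0, 0, 0, 0, -0.004, 0], [0, 0, 0, 0, 0, -0.004, 0], [0, 0, 0, 0, 0, -0.002, 0], [0, 0, 0, 0, 0, 0, 0], [0, 0, 0, 0, 0, 0, 0]])

```text
time: 7.75
ee_pos: [0.5778, -0.2123, 0.0428]
tcp_rot: [0.735, 0.678, -0.0, -0.0]
ft_force: [-0.3, 0.2, -2.4]
gripper_width: 0.228
grasp_force: 78.6
```

Request:
carry_out(moves=[[0, 0, 0, 0.0008, 0.01, 0, 0], [0, 0, 0, 0.0008, 0.01, 0, 0], [0, 0, 0, 0.0008, 0.01, 0, 0], [0, 0, 0, 0.0008, 0.01, 0, 0], [0, 0, 0, 0.0008, 0.01, 0, 0], [0, 0, 0, 0.0008, 0.01, 0, 0], [0, 0, 0, 0, 0, 0, 0]])

```text
time: 8.33
ee_pos: [0.5829, -0.1501, 0.0431]
tcp_rot: [0.734, 0.679, 0.0, -0.0]
ft_force: [0.6, -0.5, -1.3]
gripper_width: 0.233
grasp_force: 78.8
```

Request:
carry_out(moves=[[0, 0, 0, 0.0008, 0.01, 0, 0], [0, 0, 0, 0.0008, 0.01, 0, 0], [0, 0, 0, 0.0008, 0.01, 0, 0], [0, 0, 0, 0.0008, 0.01, 0, 0], [0, 0, 0, 0.0008, 0.01, 0, 0], [0, 0, 0, 0.0008, 0.01, 0, 0], [0, 0, 0, 0.0008, 0.01, 0, 0], [0, 0, 0, 0.0008, 0.01, 0, 0], [0, 0, 0, 0.0008, 0.01, 0, 0], [0, 0, 0, 0, 0, 0, 0]])

```text
time: 9.17
ee_pos: [0.5899, -0.0603, 0.0429]
tcp_rot: [0.734, 0.679, 0.0, -0.0]
ft_force: [-0.4, -1.2, -3.1]
gripper_width: 0.226
grasp_force: 79.0
```

Run:
```python
from h import *
im,d,K,E=snap('wrist','w5.png')
```

```text
(no output)
```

View pics/w5.png

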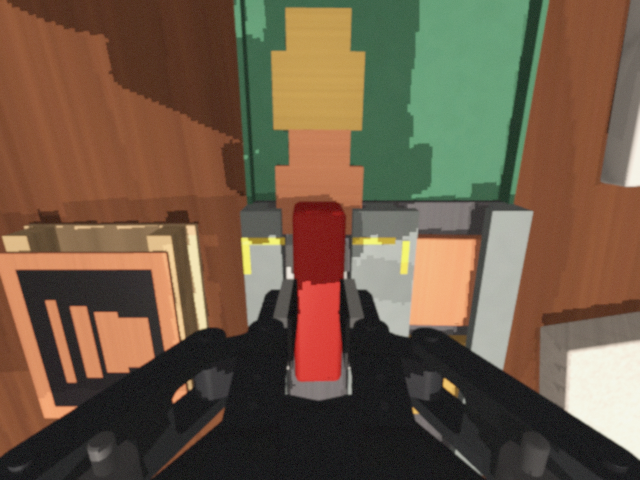

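Picture: brass piece (318,80) is in the tray and copper (320,170) is partly out. Push on about 24 mm, then back off a little and lift.

Request:
carry_out(moves=[[0, 0, 0, 0.0008, 0.01, 0, 0], [0, 0, 0, 0.0008, 0.01, 0, 0], [0, 0, 0, 0.0004, 0.005, 0, 0], [0, 0, 0, 0, 0, 0, 0], [0, 0, 0, -0.0008, -0.01, 0, 0], [0, 0, 0, 0, 0, 0, 0]])

```text
time: 9.72
ee_pos: [0.5911, -0.0487, 0.043]
tcp_rot: [0.735, 0.678, -0.0, 0.0]
ft_force: [-0.9, -0.5, -2.1]
gripper_width: 0.227
grasp_force: 79.0
```

Run:
```python
from h import *
im,d,K,E=snap('wrist','w6.png')
P=pts(d,K,E,np.ones(d.shape,bool)).reshape(-1,3)
```

```text
(no output)
```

View pics/w6.png

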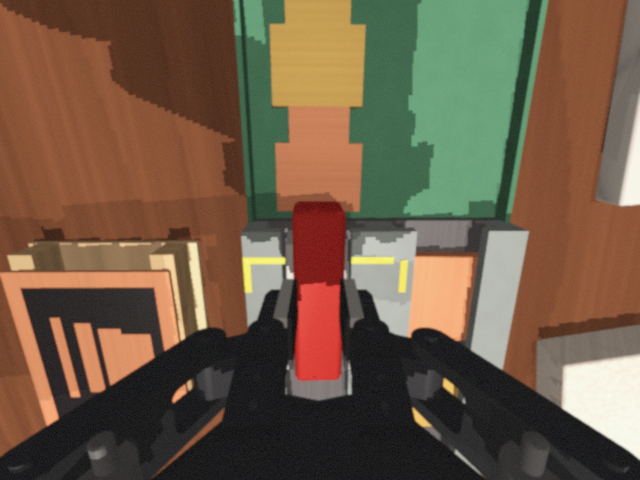

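Picture: both off-cuts lie in the tray, brass (318,65) and copper (320,160), clear of the bed edge (y≈220). Now lift and go to the far slot.

Request:
carry_out(moves=[[0, 0, 0, 0, 0, 0.015, 0], [0, 0, 0, 0, 0, 0.02, 0], [0, 0, 0, 0, 0, 0.02, 0], [0, 0, 0, 0, 0, 0.01, 0], [0, 0, 0, 0.008, -0.021, 0, 0], [0, 0, 0, 0.008, -0.021, 0, 0], [0, 0, 0, 0.008, -0.021, 0, 0], [0, 0, 0, 0.008, -0.021, 0, 0], [0, 0, 0, 0.008, -0.021, 0, 0], [0, 0, 0, 0.008, -0.021, 0, 0], [0, 0, 0, 0.008, -0.021, 0, 0], [0, 0, 0, 0.007, -0.021, 0, 0], [0, 0, 0, 0, 0, 0, 0], [0, 0, 0, 0, 0, 0, 0]])

```text
time: 10.93
ee_pos: [0.6539, -0.2167, 0.1074]
tcp_rot: [0.736, 0.677, -0.0, -0.0]
ft_force: [-0.2, -0.6, -2.6]
gripper_width: 0.227
grasp_force: 79.1
```

Request:
carry_out(moves=[[0, 0, 0, 0, -0.001, -0.02, 0], [0, 0, 0, 0, 0, -0.02, 0], [0, 0, 0, 0, 0, -0.004, 0], [0, 0, 0, 0, 0, -0.004, 0], [0, 0, 0, 0, 0, -0.004, 0], [0, 0, 0, 0, 0, 0, 0], [0, 0, 0, 0, 0, 0, 0]])

```text
time: 11.52
ee_pos: [0.6544, -0.2163, 0.0566]
tcp_rot: [0.735, 0.678, 0.0, 0.0]
ft_force: [0.2, -0.6, -1.9]
gripper_width: 0.23
grasp_force: 79.1
```

Request:
carry_out(moves=[[0, 0, 0, -0.001, 0, -0.004, 0], [0, 0, 0, 0, 0, -0.004, 0], [0, 0, 0, 0, 0, -0.004, 0], [0, 0, 0, 0, 0, -0.002, 0], [0, 0, 0, 0, 0, 0, 0], [0, 0, 0, 0, 0, 0, 0]])

```text
time: 12.02
ee_pos: [0.6531, -0.2164, 0.0418]
tcp_rot: [0.735, 0.678, -0.0, -0.0]
ft_force: [-0.2, 0.0, -1.9]
gripper_width: 0.229
grasp_force: 79.1
```

Request:
carry_out(moves=[[0, 0, 0, 0.0008, 0.01, 0, 0], [0, 0, 0, 0.0008, 0.01, 0, 0], [0, 0, 0, 0.0008, 0.01, 0, 0], [0, 0, 0, 0.0008, 0.01, 0, 0], [0, 0, 0, 0.0008, 0.01, 0, 0], [0, 0, 0, 0.0008, 0.01, 0, 0], [0, 0, 0, 0.0008, 0.01, 0, 0], [0, 0, 0, 0.0008, 0.01, 0, 0], [0, 0, 0, 0, 0, 0, 0]])

```text
time: 12.77
ee_pos: [0.6599, -0.134, 0.0422]
tcp_rot: [0.734, 0.679, 0.0, -0.0]
ft_force: [0.6, -1.5, -1.6]
gripper_width: 0.226
grasp_force: 79.0
```

Request:
carry_out(moves=[[0, 0, 0, 0.0008, 0.01, 0, 0], [0, 0, 0, 0.0008, 0.01, 0, 0], [0, 0, 0, 0.0008, 0.01, 0, 0], [0, 0, 0, 0.0008, 0.01, 0, 0], [0, 0, 0, 0.0008, 0.01, 0, 0], [0, 0, 0, 0.0008, 0.01, 0, 0], [0, 0, 0, 0.0008, 0.01, 0, 0], [0, 0, 0, 0.0008, 0.01, 0, 0], [0, 0, 0, 0, 0, 0, 0]])

```text
time: 13.52
ee_pos: [0.6659, -0.054, 0.0418]
tcp_rot: [0.734, 0.679, 0.0, -0.0]
ft_force: [-0.3, -1.3, -3.1]
gripper_width: 0.23
grasp_force: 79.2
```

Request:
carry_out(moves=[[0, 0, 0, 0.0006, 0.008, 0, 0], [0, 0, 0, 0.0004, 0.005, 0, 0], [0, 0, 0, 0, 0, 0, 0], [0, 0, 0, -0.0008, -0.01, 0, 0], [0, 0, 0, 0, 0, 0.015, 0], [0, 0, 0, 0, 0, 0.02, 0], [0, 0, 0, 0, 0, 0.02, 0], [0, 0, 0, 0, 0, 0.02, 0], [0, 0, 0, 0, 0, 0, 0], [0, 0, 0, 0, 0, 0, 0]])

```text
time: 14.35
ee_pos: [0.6672, -0.054, 0.119]
tcp_rot: [0.735, 0.678, 0.001, 0.001]
ft_force: [-0.7, 1.2, -3.2]
gripper_width: 0.232
grasp_force: 79.4
```

```bash
cat > scr.py <<'E'
from h import *
bed=np.array([.6225,-.140]);a=-.078
R=np.array([[np.cos(a),-np.sin(a)],[np.sin(a),np.cos(a)]])
import sys
for c in sys.argv[1:]:
    im,d,K,E=snap(c)
    P=pts(d,K,E,np.ones(d.shape,bool)); 
    v,u=np.nonzero(d>0);col=im[v,u].astype(int)
    l=(P[:,:2]-bed)@R
    k=(abs(l[:,0])<.085)&(l[:,1]>-.1)&(l[:,1]<.27)&(P[:,2]<.03)&(col[:,0]>col[:,1]+15)&(col[:,0]>col[:,2]+40)&(col[:,0]>70)
    M=np.zeros(d.shape,np.uint8);M[v[k],u[k]]=1
    for s in(-1,1):
        q=k&(l[:,0]*s>0); print(c,s,q.sum(),'y',np.percentile(l[q,1],[1,50,99]).round(3),'x',np.percentile(l[q,0],[1,50,99]).round(3),'z',np.percentile(P[q,2],[2,50,98]).round(3))
        h,e=np.histogram(l[q,1],np.arange(-.1,.27,.01));print(h)
E
python3 scr.py wrist scene
```

```text
wrist -1 9746 y [0.119 0.183 0.237] x [-0.062 -0.037 -0.012] z [0.008 0.012 0.014]
[   0    0    0    0    0    0    0    0    0    0    0    0    0    0
    0    0    0    0    0    0    0  131  762  807  791  798  629  632
  928  936 1013  966  726  627    0    0]
wrist 1 10655 y [0.118 0.184 0.237] x [0.016 0.041 0.083] z [0.003 0.012 0.014]
[   0    0   44    1    1    0    0    0    0    0    0    0    0    0
    0    0    0    0    0    3   10  184  733  755  813  804  817  877
  880  943  943 1004 1030  811    2    0]
scene -1 1127 y [0.116 0.181 0.269] x [-0.07  -0.038 -0.012] z [-0.003  0.01   0.016]
[  0   0   0   0   0   0   0   0   0   0   1   6   1   0   0   0   0   0
   1   0   0  22  99  94  97  93  70  72 100  98  97  95  67  62   0   0]
scene 1 1628 y [-0.086  0.163  0.266] x [0.008 0.046 0.085] z [-0.006  0.009  0.015]
[ 12   9  13  14  12  12  15  15  13  13  17  14  16  13  15  15  14  16
  13  16  17  34 118 119 109 105 104 103 105 106 107 106 106  87   0   0]
```

All four are flat in the tray (local y 118–237 mm, top 12 mm). Return the scraper to its mat.

Request:
carry_out(moves=[[0, 0, 0, -0.019, -0.029, 0, 0], [0, 0, 0, -0.019, -0.029, 0, 0], [0, 0, 0, -0.019, -0.029, 0, 0], [0, 0, 0, -0.019, -0.029, 0, 0], [0, 0, 0, -0.019, -0.029, 0, 0], [0, 0, 0, -0.019, -0.029, 0, 0], [0, 0, 0, -0.019, -0.029, 0, 0], [0, 0, 0, -0.019, -0.029, 0, 0], [0, 0, 0, -0.019, -0.029, 0, 0], [0, 0, 0, -0.019, -0.029, 0, 0], [0, 0, 0, 0, 0, -0.025, 0], [0, 0, 0, 0, 0, -0.025, 0], [0, 0, 0, 0, 0, -0.02, 0], [0, 0, 0, 0, 0, 0, 0], [0, 0, 0, 0, 0, 0, 0]])

```text
time: 15.7
ee_pos: [0.4747, -0.3424, 0.0452]
tcp_rot: [0.735, 0.678, -0.0, -0.002]
ft_force: [-0.1, -0.5, -1.9]
gripper_width: 0.228
grasp_force: 79.4
```

Request:
carry_out(moves=[[0, 0, 0, 0, 0, -0.005, 0], [0, 0, 0, 0, 0, -0.004, 0], [0, 0, 0, 0, 0, -0.002, 0], [0, 0, 0, 0, 0, 0, 0], [0, 0, 0, 0, 0, 0, 0.03], [0, 0, 0, 0, 0, 0, 0.05], [0, 0, 0, 0, 0, 0, 0.06], [0, 0, 0, 0, 0, 0, 0.06], [0, 0, 0, 0, 0, 0, 0.06], [0, 0, 0, 0, 0, 0.02, 0.06], [0, 0, 0, 0, 0, 0.03, 0.06], [0, 0, 0, 0, 0, 0.03, 0.06], [0, 0, 0, 0, 0, 0.03, 0.085], [0, 0, 0, 0, 0, 0.03, 0.085], [0, 0, 0, 0, 0, 0.03, 0.085], [0, 0, 0, 0, 0, 0.03, 0.085], [0, 0, 0, 0, 0, 0.03, 0.085], [0, 0, 0, 0, 0, 0.03, 0.085], [0, 0, 0, 0, 0, 0, 0.085]])

```text
time: 17.28
ee_pos: [0.4787, -0.3454, 0.3029]
tcp_rot: [0.735, 0.678, 0.001, 0.005]
ft_force: [1.3, -0.1, 0.8]
gripper_width: 0.996
grasp_force: 0.0
```

```bash
cat > look.py <<'E'
from h import *
import sys
for c in sys.argv[1:]:
    im,d,K,E=snap(c)
    P=pts(d,K,E,np.ones(d.shape,bool))
    for lab,(cx,cy,rr,z0,z1) in dict(handle=(.48,-.35,.09,.048,.068),plate=(.450,-.096,.09,.024,.038),grip=(.47,.36,.16,.045,.07),blade=(.475,.26,.11,.0045,.012)).items():
        q=P[(np.hypot(P[:,0]-cx,P[:,1]-cy)<rr)&(P[:,2]>z0)&(P[:,2]<z1)]
        if len(q)<30: print(c,lab,len(q));continue
        R=cv2.minAreaRect(q[:,:2].astype(np.float32));print(c,lab,len(q),'z',np.median(q[:,2]).round(4),'med',np.median(q,0).round(4),np.round(R[0],4),np.round(R[1],3),round(R[2],1))
E
python3 look.py scene wrist
```

```text
scene handle 384 z 0.0575 med [ 0.4785 -0.3414  0.0575] [ 0.4755 -0.3435] [0.091 0.028] 85.3
scene plate 1803 z 0.0279 med [ 0.4516 -0.0975  0.0279] [ 0.4498 -0.095 ] [0.131 0.107] 85.8
scene grip 530 z 0.0543 med [0.4646 0.3857 0.0543] [0.4628 0.3859] [0.027 0.111] 10.3
scene blade 529 z 0.0057 med [0.4831 0.2695 0.0057] [0.47   0.2645] [0.207 0.189] 84.0
wrist handle 1381 z 0.0601 med [ 0.4762 -0.3411  0.0601] [ 0.4759 -0.3442] [0.089 0.024] 85.7
wrist plate 3406 z 0.0295 med [ 0.448  -0.1421  0.0295] [ 0.4479 -0.1421] [0.039 0.103] 85.8
wrist grip 0
wrist blade 0
```

Run:
```python
from h import *
w=np.load('w1.npz');im,d,K,E=w['im'],w['d'],w['K'],w['E']
hsv=cv2.cvtColor(im,cv2.COLOR_RGB2HSV)
P=np.zeros(d.shape+(3,));v,u=np.nonzero(d>0);P[v,u]=pts(d,K,E,np.ones(d.shape,bool))
reg=(np.hypot(P[...,0]-.45,P[...,1]+.1)<.095)&(P[...,2]>.022)&(P[...,2]<.038)
for n,k in dict(copper=reg&((hsv[...,1]>125)|(hsv[...,2]<70)),ply=reg&(hsv[...,1]<=125)&(hsv[...,2]>110)).items():
    k=cv2.morphologyEx(k.astype(np.uint8),cv2.MORPH_OPEN,np.ones((3,3)))>0
    q=P[k];R=cv2.minAreaRect(q[:,:2].astype(np.float32));print(n,len(q),np.median(q,0).round(4),R)
cv2.imwrite('pics/c1.png',cv2.resize(im[130:240,205:310,::-1],None,fx=5,fy=5,interpolation=0))
im,d,K,E=snap('scene')
k=np.zeros(d.shape,bool)
for m in models.masks_of('scene','plate')[:1]:
    M=np.array(m['pixels']);q=pts(d,K,E,M);q=q[(q[:,2]>.023)];print(m['score'],cv2.minAreaRect(q[:,:2].astype(np.float32)))
```

```text
copper 865 [ 0.465  -0.0909  0.0296] ((0.4461921751499176, -0.11126255989074707), (0.0946173444390297, 0.1005583256483078), 81.35130310058594)
ply 1811 [ 0.4402 -0.0947  0.0293] ((0.45195654034614563, -0.09603171050548553), (0.12887787818908691, 0.10258186608552933), 85.36941528320312)
0.87 ((0.44846677780151367, -0.09941090643405914), (0.12156747281551361, 0.10612019151449203), 85.96519470214844)
```

View pics/c1.png

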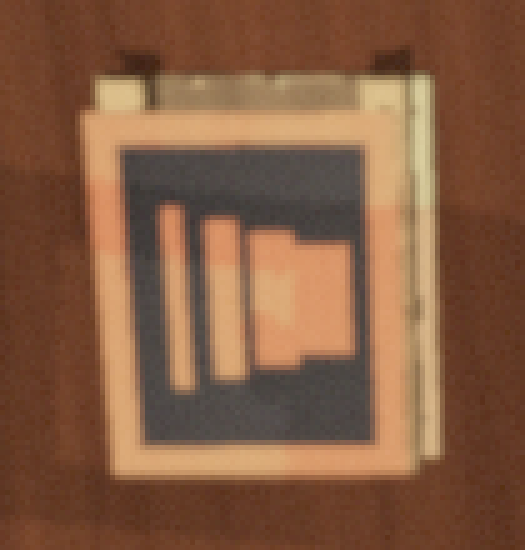

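Run:
```python
from h import *
w=np.load('w1.npz');K,E=w['K'],w['E']
def bp(c,z):
    c=np.array(c,float)/5+[205,130]
    r_=np.c_[(c-[K[0,2],K[1,2]])/K[0,0],np.ones(len(c))]@E[:3,:3].T
    return E[:3,3]+r_*((z-E[2,3])/r_[:,2:])
p=bp([(80,110),(404,110),(418,478),(110,478)],.030);print(p.round(4),p.mean(0).round(4))
print(bp([(97,75),(150,75),(360,75),(410,75)],.027).round(4), bp([(443,460)],.005))
```

```text
[[ 0.4042 -0.0367  0.03  ]
 [ 0.5071 -0.0451  0.03  ]
 [ 0.4985 -0.1666  0.03  ]
 [ 0.394  -0.158   0.03  ]] [ 0.4509 -0.1016  0.03  ]
[[ 0.4105 -0.0265  0.027 ]
 [ 0.4273 -0.0278  0.027 ]
 [ 0.494  -0.0333  0.027 ]
 [ 0.5099 -0.0346  0.027 ]] [[ 0.50516066 -0.16748944  0.005     ]]
```

Crop: plate's corners at (80,110)–(418,478), rack's ribs sticking out above at (125,90) and (385,90). Plate is centred at (0.4505,-0.101), yaw -4.6°. Now to the spatula.

Request:
carry_out(moves=[[0, 0, 0.014, 0, 0.037, -0.003, 0.085], [0, 0, 0.014, 0, 0.037, -0.003, 0.085], [0, 0, 0.014, 0, 0.037, -0.003, 0.085], [0, 0, 0.014, 0, 0.037, -0.003, 0.085], [0, 0, 0.014, 0, 0.037, -0.003, 0.085], [0, 0, 0.014, 0, 0.037, -0.003, 0.085], [0, 0, 0.014, 0, 0.037, -0.003, 0.085], [0, 0, 0.014, 0, 0.037, -0.003, 0.085], [0, 0, 0.014, 0, 0.037, -0.003, 0.085], [0, 0, 0.014, 0, 0.037, -0.003, 0.085], [0, 0, 0.014, 0, 0.037, -0.003, 0.085], [0, 0, 0.014, 0, 0.037, -0.003, 0.085], [0, 0, 0.014, 0, 0.037, -0.003, 0.085], [0, 0, 0.014, 0, 0.037, -0.003, 0.085], [0, 0, 0.014, 0, 0.037, -0.003, 0.085], [0, 0, 0.014, 0, 0.037, -0.003, 0.085], [0, 0, 0.014, 0, 0.037, -0.003, 0.085], [0, 0, 0.014, 0, 0.037, -0.003, 0.085], [0, 0, 0.01, 0, 0.03, -0.003, 0.085], [0, 0, 0, 0, 0, 0, 0.085]])

```text
time: 19.15
ee_pos: [0.4749, 0.3569, 0.2364]
tcp_rot: [0.638, 0.77, -0.001, -0.001]
ft_force: [-1.3, -1.2, -0.1]
gripper_width: 0.995
grasp_force: 0.0
```

```bash
python3 - <<'E'
from h import *
s=r.get_state();print(s['ee_pos'],s['tcp_rot'],s['qpos'].round(2))
im,d,K,E=snap('wrist','w7.png')
E
python3 look.py wrist
```

```text
[0.47491357 0.35685078 0.23639815] [ 0.63834975  0.76974536 -0.00091971 -0.00091623] [0.62 0.35 1.67 0.   1.13 0.44]
wrist handle 0
wrist plate 0
wrist grip 2214 z 0.0562 med [0.4624 0.3899 0.0562] [0.4628 0.3861] [0.022 0.109] 9.1
wrist blade 1759 z 0.0055 med [0.4841 0.2556 0.0055] [0.4609 0.2834] [0.168 0.167] 82.8
```

View pics/w7.png

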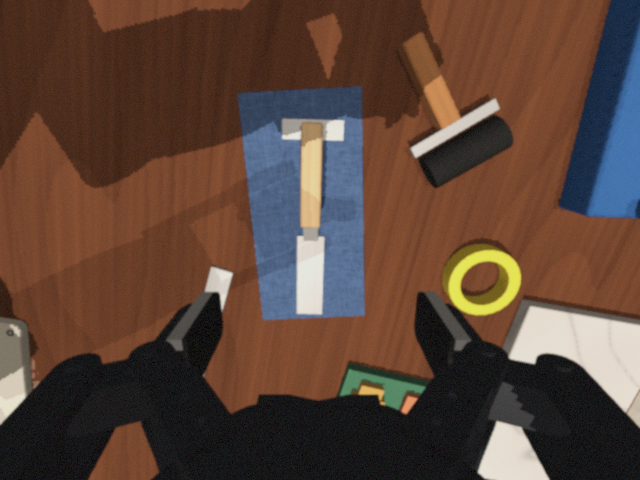

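Picture: spatula's grip (312,175), blade (311,275), on the blue mat; brayer and tape are well aside. Descend to 25 mm ahead of the grip's middle.

Request:
carry_out(moves=[[0, 0, -0.022, -0.004, 0.002, -0.03, 0.07], [0, 0, 0, -0.004, 0.002, -0.03, 0.07], [0, 0, 0, 0, 0, -0.03, 0.07], [0, 0, 0, 0, 0, -0.03, 0.07], [0, 0, 0, 0, 0, -0.03, 0.07], [0, 0, 0, 0, 0, -0.02, 0.07], [0, 0, 0, 0, 0, 0, 0.07], [0, 0, 0, 0, 0, 0, 0.07]])

```text
time: 19.92
ee_pos: [0.4674, 0.3547, 0.0679]
tcp_rot: [0.649, 0.761, -0.002, -0.0]
ft_force: [0.5, -0.8, 0.0]
gripper_width: 0.817
grasp_force: 0.0
```

Request:
carry_out(moves=[[0, 0, 0, -0.001, 0.006, -0.01, 0.06], [0, 0, 0, 0, 0, -0.014, 0.06], [0, 0, 0, 0, 0, -0.012, 0.06], [0, 0, 0, 0, 0, -0.002, 0.06], [0, 0, 0, 0, 0, 0, 0.03], [0, 0, 0, 0, 0, 0, 0.0], [0, 0, 0, 0, 0, 0, 0.0], [0, 0, 0, 0, 0, 0, 0.0], [0, 0, 0, 0, 0, 0, 0.0], [0, 0, 0, 0, 0, 0, 0.0], [0, 0, 0, 0, 0, 0, 0.0], [0, 0, 0, 0, 0, 0, 0.0]], squeeze=120)

```text
time: 20.92
ee_pos: [0.4676, 0.3629, 0.0318]
tcp_rot: [0.648, 0.761, 0.001, 0.0]
ft_force: [-1.8, -0.0, 5.9]
gripper_width: 0.002
grasp_force: 3.1
```

```bash
python3 - <<'E'
from h import *
snap('wrist','w8.png')
E
python3 look.py scene
```

```text
scene handle 387 z 0.0574 med [ 0.4786 -0.3418  0.0574] [ 0.4759 -0.3427] [0.093 0.027] 85.9
scene plate 1800 z 0.0279 med [ 0.452  -0.0986  0.0279] [ 0.4507 -0.0951] [0.132 0.108] 86.2
scene grip 328 z 0.0545 med [0.4654 0.3764 0.0545] [0.4644 0.3857] [0.028 0.111] 9.8
scene blade 545 z 0.0056 med [0.4815 0.2636 0.0056] [0.4618 0.2568] [0.192 0.206] 22.5
```

View pics/w8.png

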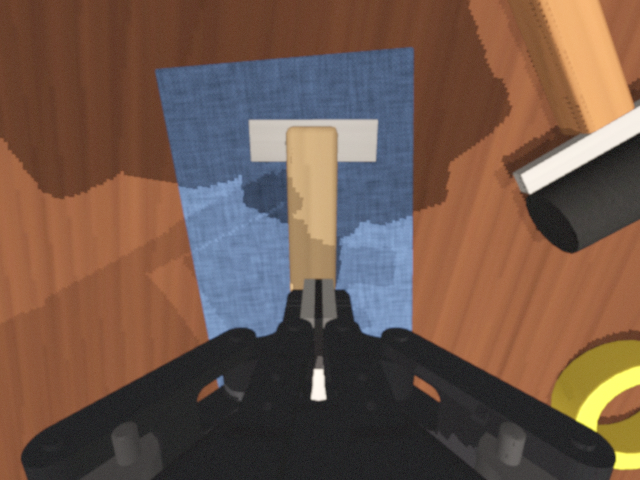

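Run:
```python
from h import *
s=r.get_state();print(s['ee_pos'],s['tcp_rot'],s['ft_force'],s['gripper_width'])
im,d,K,E=snap('wrist')
t=np.array([.4676,.3629,.0318])
for z in(.0318,.0505,.057):print('tcp at z',z,proj(t*[1,1,0]+[0,0,z],K,E).round())
g=np.array([.4628,.3861]);a=np.array([.163,-.986])
for x in(-55,0,25,55):print(x,proj(np.r_[g+a*x/1000,.057],K,E).round())
M=np.zeros(d.shape,bool)
for (v,u) in [(200,312),(270,312),(285,312),(295,318),(310,318),(330,318),(385,319),(310,305),(310,331)]:
    m=np.zeros(d.shape,bool);m[v-1:v+2,u-1:u+2]=1;p=pts(d,K,E,m);print((v,u),np.median(p,0).round(4) if len(p) else None)
```

```text
[0.46764197 0.36293703 0.03179046] [6.48343166e-01 7.61348004e-01 5.86253833e-04 1.13929699e-04] [-1.27801596 -0.54018388  7.40117335] 0.0006860062653785429
tcp at z 0.0318 [[316. 276.]]
tcp at z 0.0505 [[315. 292.]]
tcp at z 0.057 [[315. 298.]]
-55 [[311. 124.]]
0 [[313. 251.]]
25 [[313. 300.]]
55 [[314. 354.]]
(200, 312) [0.4589 0.4092 0.0566]
(270, 312) [0.464  0.3765 0.0562]
(285, 312) [0.4645 0.3744 0.0676]
(295, 318) [0.467  0.3747 0.0767]
(310, 318) [0.4671 0.3746 0.0884]
(330, 318) [0.4679 0.3697 0.0935]
(385, 319) [0.4848 0.2688 0.0052]
(310, 305) [0.4622 0.374  0.0886]
(310, 331) [0.4718 0.3756 0.0887]
```

The shut tips stand on top of the grip bar: the wrist depth shows the tips about 25 mm higher than ee_pos says. So I raise, open, and go about 19 mm lower than before, watching the force.

Request:
carry_out(moves=[[0, 0, 0, 0, 0, 0.01, 0.0], [0, 0, 0, 0, 0, 0, 0.06], [0, 0, 0, 0, 0, 0, 0.06], [0, 0, 0, 0, 0, 0, 0.06], [0, 0, 0, 0, 0, 0, 0.06], [0, 0, 0, 0, 0, -0.01, 0.06], [0, 0, 0, 0, 0, -0.005, 0.06], [0, 0, 0, 0, 0, -0.005, 0.06], [0, 0, 0, 0, 0, -0.005, 0.06], [0, 0, 0, 0, 0, 0, 0.06], [0, 0, 0, 0, 0, 0, 0.06]])

```text
time: 21.98
ee_pos: [0.4669, 0.3623, 0.0154]
tcp_rot: [0.648, 0.761, -0.001, -0.0]
ft_force: [0.0, -0.9, 0.1]
gripper_width: 0.703
grasp_force: 0.0
```

Request:
carry_out(moves=[[0, 0, 0, 0, 0, -0.003, 0.06], [0, 0, 0, 0, 0, 0, 0.06], [0, 0, 0, 0, 0, 0, 0.03], [0, 0, 0, 0, 0, 0, 0.0], [0, 0, 0, 0, 0, 0, 0.0], [0, 0, 0, 0, 0, 0, 0.0], [0, 0, 0, 0, 0, 0, 0.0], [0, 0, 0, 0, 0, 0, 0.0], [0, 0, 0, 0, 0, 0, 0.0]], squeeze=120)

```text
time: 22.73
ee_pos: [0.4672, 0.3626, 0.0136]
tcp_rot: [0.648, 0.761, 0.0, -0.0]
ft_force: [-1.8, -1.8, 5.6]
gripper_width: 0.23
grasp_force: 118.2
```

Request:
carry_out(moves=[[0, 0, 0, 0, 0, 0.01, 0.0], [0, 0, 0, 0, 0, 0.02, 0.0], [0, 0, 0, 0, 0, 0.03, 0.0], [0, 0, -0.03, 0.0005, -0.024, 0, 0.0], [0, 0, -0.03, 0.0005, -0.024, 0, 0.0], [0, 0, -0.03, 0.0005, -0.024, 0, 0.0], [0, 0, -0.03, 0.0005, -0.024, 0, 0.0], [0, 0, -0.03, 0.0005, -0.024, 0, 0.0], [0, 0, -0.03, 0.0005, -0.024, 0, 0.0], [0, 0, -0.03, 0.0005, -0.024, 0, 0.0], [0, 0, -0.029, 0.0005, -0.024, 0, 0.0], [0, 0, 0, 0, 0, 0, 0], [0, 0, 0, 0, 0, 0, 0]])

```text
time: 23.82
ee_pos: [0.4713, 0.1697, 0.0734]
tcp_rot: [0.735, 0.678, 0.0, -0.0]
ft_force: [0.4, 1.0, -1.7]
gripper_width: 0.226
grasp_force: 118.0
```

```bash
cat > blade.py <<'E'
from h import *
s=r.get_state();t=s['ee_pos'];n=s['tcp_rot'];print(t.round(4),n.round(4),s['ft_force'].round(1),s['wrist_torque'].round(2))
th=2*np.arctan2(n[1],n[0])-np.pi/2
a=np.array([np.sin(th),-np.cos(th)])
b=np.array([np.cos(th),np.sin(th)])
for c in('scene','side'):
    im,d,K,E=snap(c)
    P=pts(d,K,E,np.ones(d.shape,bool));l=P[:,:2]-t[:2];u=l@a;v=l@b
    for u0 in(70,90,110,130,150):
        k=(abs(u-u0/1000)<.008)&(abs(v)<.03)&(P[:,2]>t[2]-.035)&(P[:,2]<t[2]+.03)
        if k.sum()>5: print(c,u0,k.sum(),'v',np.percentile(v[k],[5,50,95]).round(4),'z',np.percentile(P[k,2],[10,50,90]).round(4))
    k=(abs(v)<.03)&(P[:,2]>t[2]-.035)&(P[:,2]<t[2]+.03)&(u>.06)&(u<.22)
    if k.sum()>5:print(c,'umax',np.percentile(u[k],[1,99]).round(4))
E
python3 blade.py
```

```text
[0.4713 0.1697 0.0734] [ 7.352e-01  6.779e-01  1.000e-04 -0.000e+00] [ 0.4  1.  -1.7] [ 0.05  0.01 -0.01]
scene 70 97 v [-0.0154  0.0003  0.0168] z [0.0602 0.0632 0.0662]
scene 90 96 v [-0.0153  0.0006  0.0158] z [0.0603 0.0632 0.0654]
scene 110 95 v [-0.0159  0.0008  0.016 ] z [0.0607 0.0636 0.0662]
scene 130 94 v [-0.0151 -0.0006  0.0156] z [0.0607 0.0633 0.0658]
scene 150 94 v [-0.0162  0.0001  0.0151] z [0.0602 0.0633 0.0663]
scene umax [0.0611 0.1643]
side 70 43 v [-0.0156  0.0003  0.0128] z [0.065  0.0675 0.0699]
side 90 39 v [-0.0159 -0.0009  0.0161] z [0.065  0.0678 0.0705]
side 110 39 v [-0.0159 -0.0016  0.0176] z [0.065  0.0673 0.0693]
side 130 40 v [-0.0176 -0.0002  0.0173] z [0.064  0.0671 0.0694]
side 150 39 v [-0.0161 -0.0011  0.017 ] z [0.0647 0.0672 0.0705]
side umax [0.0636 0.1652]
```

Blade is level, centred within 1 mm and reaches 165 mm ahead. Lower to gap height.

Request:
carry_out(moves=[[0, 0, 0, 0.001, 0, -0.015, 0], [0, 0, 0, 0, 0, -0.015, 0], [0, 0, 0, 0, 0, -0.012, 0], [0, 0, 0, 0, 0, -0.006, 0], [0, 0, 0, 0, 0, 0, 0], [0, 0, 0, 0, 0, 0, 0]])

```text
time: 24.42
ee_pos: [0.4722, 0.1712, 0.025]
tcp_rot: [0.734, 0.679, -0.0, -0.0]
ft_force: [-0.2, -0.7, -2.1]
gripper_width: 0.23
grasp_force: 118.0
```

Request:
carry_out(moves=[[0, 0, 0, -0.0008, -0.01, 0, 0], [0, 0, 0, -0.0008, -0.01, 0, 0], [0, 0, 0, -0.0008, -0.01, 0, 0], [0, 0, 0, -0.0008, -0.01, 0, 0], [0, 0, 0, -0.0008, -0.01, 0, 0], [0, 0, 0, -0.0008, -0.01, 0, 0], [0, 0, 0, 0, 0, 0, 0]])

```text
time: 25.0
ee_pos: [0.4669, 0.1086, 0.025]
tcp_rot: [0.735, 0.678, -0.0, -0.0]
ft_force: [-0.1, 0.2, -2.6]
gripper_width: 0.226
grasp_force: 118.0
```

Request:
carry_out(moves=[[0, 0, 0, -0.0008, -0.01, 0, 0], [0, 0, 0, -0.0008, -0.01, 0, 0], [0, 0, 0, -0.0008, -0.01, 0, 0], [0, 0, 0, -0.0008, -0.01, 0, 0], [0, 0, 0, -0.0008, -0.01, 0, 0], [0, 0, 0, -0.0008, -0.01, 0, 0], [0, 0, 0, -0.0008, -0.01, 0, 0], [0, 0, 0, -0.0008, -0.01, 0, 0], [0, 0, 0, 0, 0, 0, 0], [0, 0, 0, 0, 0, 0, 0]])

```text
time: 25.83
ee_pos: [0.461, 0.03, 0.025]
tcp_rot: [0.735, 0.678, 0.0, -0.0]
ft_force: [0.6, -0.2, -1.2]
gripper_width: 0.223
grasp_force: 118.0
```

```bash
python3 look.py scene
python3 - <<'E'
from h import *
s=r.get_state();print(s['ee_pos'],s['tcp_rot'],s['ft_force'])
a,*_=snap('scene');b,*_=snap('side')
c=np.hstack([cv2.resize(a[190:320,230:400],None,fx=2.35,fy=2.35),cv2.resize(b[190:320,230:400],None,fx=2.35,fy=2.35)])
print(c.shape);cv2.imwrite('pics/i1.png',c[:,:800,::-1])
E
```

```text
scene handle 381 z 0.0575 med [ 0.4781 -0.3422  0.0575] [ 0.4763 -0.3434] [0.092 0.029] 85.2
scene plate 1837 z 0.0279 med [ 0.4527 -0.0967  0.0279] [ 0.4514 -0.0837] [0.153 0.107] 85.4
scene grip 0
scene blade 286 z 0.0053 med [0.4777 0.2839 0.0053] [0.463  0.2686] [0.19 0.2 ] 4.0
[0.46108725 0.03037113 0.02505869] [7.34753552e-01 6.78334143e-01 8.90399202e-05 1.97988047e-05] [-0.20509159  0.35054161 -2.2903322 ]
(306, 800, 3)
```

View pics/i1.png

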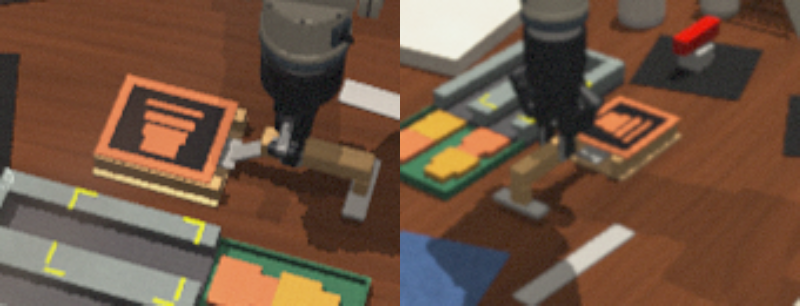

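Picture: the blade is under the plate with the neck just outside the rack (240,150 in the left crop). Go 5 mm further, then lift slowly.

Request:
carry_out(moves=[[0, 0, 0, -0.0005, -0.005, 0, 0], [0, 0, 0, 0, 0, 0.005, 0], [0, 0, 0, 0, 0, 0.002, 0], [0, 0, 0, 0, 0, 0.001, 0], [0, 0, 0, 0, 0, 0.001, 0], [0, 0, 0, 0, 0, 0.001, 0], [0, 0, 0, 0, 0, 0.001, 0], [0, 0, 0, 0, 0, 0.001, 0], [0, 0, 0, 0, 0, 0.001, 0], [0, 0, 0, 0, 0, 0, 0], [0, 0, 0, 0, 0, 0, 0]])

```text
time: 26.9
ee_pos: [0.4603, 0.0256, 0.0379]
tcp_rot: [0.735, 0.679, -0.0, -0.0]
ft_force: [-0.4, -0.1, -5.3]
gripper_width: 0.229
grasp_force: 117.7
```

```bash
cat > pl.py <<'E'
from h import *
import sys
s=r.get_state();t=s['ee_pos'];print(t.round(4),s['tcp_rot'].round(4),s['ft_force'].round(2),s['wrist_torque'].round(3))
im,d,K,E=snap('scene')
m=models.masks_of('scene','plate')
for m in m[:2]:
    M=cv2.erode(np.array(m['pixels']).astype(np.uint8),np.ones((3,3)))>0
    p=pts(d,K,E,M);z=np.median(p[:,2]);p=p[abs(p[:,2]-z)<.012]
    A=np.c_[p[:,:2]-p[:,:2].mean(0),np.ones(len(p))];c,*_=np.linalg.lstsq(A,p[:,2],rcond=None)
    R=cv2.minAreaRect(p[:,:2].astype(np.float32));print(m['score'],len(p),'z',z.round(4),'slope',c.round(4),R)
E
python3 pl.py
```

```text
[0.4603 0.0256 0.0379] [ 7.345e-01  6.786e-01 -1.000e-04 -2.000e-04] [-0.35 -0.08 -5.32] [ 0.49  -0.104  0.015]
0.96 1640 z 0.0295 slope [0.0036 0.0156 0.0295] ((0.4475182890892029, -0.09952820837497711), (0.1167047768831253, 0.10094421356916428), 85.6911849975586)
0.39 2601 z 0.0002 slope [-0.0003  0.001   0.0002] ((0.4705744981765747, -0.34073957800865173), (0.1616024672985077, 0.15905669331550598), 12.843377113342285)
```

Request:
carry_out(moves=[[0, 0, 0, 0, 0, 0.002, 0], [0, 0, 0, 0, 0, 0.002, 0], [0, 0, 0, 0, 0, 0, 0], [0, 0, 0, 0, 0, 0, 0]])

```text
time: 27.33
ee_pos: [0.4606, 0.0256, 0.0422]
tcp_rot: [0.734, 0.679, 0.0, 0.0]
ft_force: [0.5, 1.0, -5.6]
gripper_width: 0.225
grasp_force: 117.7
```

```bash
python3 pl.py
```

```text
[0.4606 0.0256 0.0422] [7.345e-01 6.786e-01 1.000e-04 1.000e-04] [ 0.49  1.02 -5.62] [ 0.501 -0.058 -0.014]
0.65 1558 z 0.034 slope [0.0023 0.0168 0.0339] ((0.447936475276947, -0.09849713742733002), (0.11400458216667175, 0.0983511358499527), 85.37840270996094)
0.59 282 z 0.077 slope [-0.4345  0.0366  0.0807] ((0.46527165174484253, 0.05027519911527634), (0.10869225114583969, 0.020033562555909157), 84.17826843261719)
```

Plate is lifted level (slope ≤ 0.017 rad). Raise and carry over to the near slot gently.

Request:
carry_out(moves=[[0, 0, 0, 0, 0, 0.004, 0], [0, 0, 0, 0, 0, 0.006, 0], [0, 0, 0, 0, 0, 0.008, 0], [0, 0, 0, 0, 0, 0.006, 0], [0, 0, 0, 0, 0, 0.003, 0], [0, 0, 0, 0, 0, 0.001, 0], [0, 0, 0, 0, 0, 0, 0], [0, 0, 0, 0, 0, 0, 0], [0, 0, 0, 0, 0, 0, 0]])

```text
time: 28.18
ee_pos: [0.4602, 0.0256, 0.0698]
tcp_rot: [0.734, 0.679, -0.0, -0.0]
ft_force: [-0.6, -0.1, -5.4]
gripper_width: 0.229
grasp_force: 117.8
```

Request:
carry_out(moves=[[0, 0, 0, 0.004, 0, 0, 0], [0, 0, 0, 0.007, -0.001, 0, 0], [0, 0, 0, 0.01, -0.001, 0, 0], [0, 0, 0, 0.012, -0.001, 0, 0], [0, 0, 0, 0.013, -0.001, 0, 0], [0, 0, 0, 0.013, -0.001, 0, 0], [0, 0, 0, 0.013, -0.001, 0, 0], [0, 0, 0, 0.013, 0, 0, 0], [0, 0, 0, 0.013, 0, 0, 0], [0, 0, 0, 0.012, 0, 0, 0], [0, 0, 0, 0.01, 0, 0, 0], [0, 0, 0, 0.008, 0, 0, 0], [0, 0, 0, 0.005, 0, 0, 0], [0, 0, 0, 0.002, 0, 0, 0], [0, 0, 0, 0, 0, 0, 0], [0, 0, 0, 0, 0, 0, 0]])

```text
time: 29.52
ee_pos: [0.5948, 0.0196, 0.0698]
tcp_rot: [0.734, 0.679, -0.0, -0.0]
ft_force: [-0.2, 0.0, -4.8]
gripper_width: 0.223
grasp_force: 117.8
```

```bash
python3 pl.py
python3 - <<'E'
from h import *
a,d,K,E=snap('scene');b,*_=snap('side')
c=np.hstack([cv2.resize(a[230:380,190:400],None,fx=1.9,fy=1.9),cv2.resize(b[190:300,200:354],None,fx=2.59,fy=2.59)[:285]])
cv2.imwrite('pics/i2.png',c[:,:800,::-1])
E
```

```text
[0.5948 0.0196 0.0698] [ 7.345e-01  6.786e-01 -4.000e-04 -3.000e-04] [-0.24  0.   -4.83] [ 0.531 -0.002  0.017]
0.79 1966 z 0.0614 slope [-0.0025  0.013   0.0614] ((0.5838310122489929, -0.10502783954143524), (0.11539235711097717, 0.09878348559141159), 85.68350982666016)
```

View pics/i2.png

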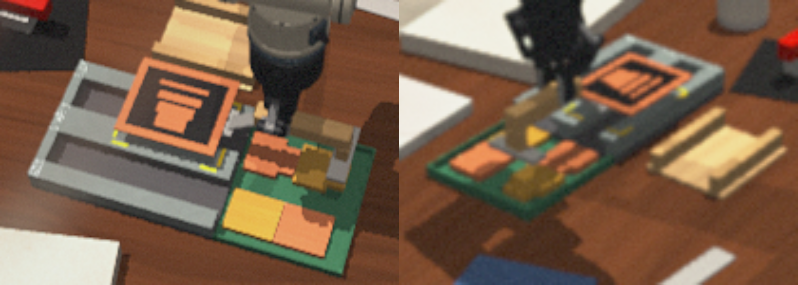

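Picture: the plate is on the blade over the yellow marks, square. Nudge +1.5 mm in x and lower.

Request:
carry_out(moves=[[0, 0, 0, 0.0015, 0, -0.004, 0], [0, 0, 0, 0, 0, -0.006, 0], [0, 0, 0, 0, 0, -0.006, 0], [0, 0, 0, 0, 0, -0.004, 0], [0, 0, 0, 0, 0, -0.002, 0], [0, 0, 0, 0, 0, -0.001, 0], [0, 0, 0, 0, 0, -0.001, 0], [0, 0, 0, 0, 0, -0.001, 0], [0, 0, 0, 0, 0, -0.001, 0], [0, 0, 0, 0, 0, -0.001, 0], [0, 0, 0, 0, 0, 0, 0], [0, 0, 0, 0, 0, 0, 0]])

```text
time: 30.72
ee_pos: [0.5972, 0.0196, 0.0432]
tcp_rot: [0.734, 0.679, 0.0, 0.0]
ft_force: [0.5, 0.3, -5.2]
gripper_width: 0.224
grasp_force: 118.0
```

Request:
carry_out(moves=[[0, 0, 0, 0, 0, -0.001, 0], [0, 0, 0, 0, 0, -0.001, 0], [0, 0, 0, 0, 0, -0.001, 0], [0, 0, 0, 0, 0, -0.001, 0], [0, 0, 0, 0, 0, -0.001, 0], [0, 0, 0, 0, 0, -0.002, 0], [0, 0, 0, 0, 0, -0.002, 0], [0, 0, 0, 0, 0, 0, 0], [0, 0, 0, 0, 0, 0, 0]])

```text
time: 31.47
ee_pos: [0.5968, 0.0196, 0.0338]
tcp_rot: [0.734, 0.679, -0.0, -0.0]
ft_force: [0.7, 0.5, -2.5]
gripper_width: 0.225
grasp_force: 118.2
```

```bash
python3 pl.py
```

```text
[0.5968 0.0196 0.0338] [ 7.345e-01  6.786e-01 -2.000e-04 -1.000e-04] [ 0.73  0.5  -2.46] [ 0.055  0.017 -0.064]
0.74 377 z 0.0541 slope [-0.3009  0.012   0.0556] ((0.47785982489585876, -0.34156739711761475), (0.08606076240539551, 0.024429313838481903), 83.9183578491211)
0.59 1943 z 0.035 slope [0.0025 0.0018 0.0349] ((0.5853589773178101, -0.1066625788807869), (0.11765023320913315, 0.10015318542718887), 85.1738052368164)
```

Plate rests flat on the bed with its weight off the spatula. Draw out along the slot.

Request:
carry_out(moves=[[0, 0, 0, 0.0004, 0.005, 0, 0], [0, 0, 0, 0.0008, 0.01, 0, 0], [0, 0, 0, 0.0008, 0.01, 0, 0], [0, 0, 0, 0.0008, 0.01, 0, 0], [0, 0, 0, 0.0008, 0.01, 0, 0], [0, 0, 0, 0, 0, 0, 0]])

```text
time: 32.07
ee_pos: [0.6009, 0.067, 0.0341]
tcp_rot: [0.734, 0.679, 0.0, 0.0]
ft_force: [0.9, 0.4, -1.7]
gripper_width: 0.23
grasp_force: 118.2
```

Request:
carry_out(moves=[[0, 0, 0, 0.0008, 0.01, 0, 0], [0, 0, 0, 0.0008, 0.01, 0, 0], [0, 0, 0, 0.0008, 0.01, 0, 0], [0, 0, 0, 0.0008, 0.01, 0, 0], [0, 0, 0, 0.0008, 0.01, 0, 0], [0, 0, 0, 0.0008, 0.01, 0, 0], [0, 0, 0, 0.0008, 0.01, 0, 0], [0, 0, 0, 0.0008, 0.01, 0, 0], [0, 0, 0, 0.0008, 0.01, 0, 0], [0, 0, 0, 0, 0, 0, 0], [0, 0, 0, 0, 0, 0, 0]])

```text
time: 32.98
ee_pos: [0.6078, 0.1552, 0.034]
tcp_rot: [0.734, 0.679, -0.0, 0.0]
ft_force: [0.4, 0.1, -1.6]
gripper_width: 0.225
grasp_force: 118.2
```

```bash
python3 pl.py; python3 scr.py scene
```

```text
[0.6078 0.1552 0.034 ] [ 0.7341  0.6791 -0.      0.    ] [ 0.38  0.1  -1.6 ] [ 0.051 -0.008  0.012]
0.86 1900 z 0.0348 slope [0.0033 0.0007 0.0348] ((0.585472822189331, -0.10616245865821838), (0.11514033377170563, 0.09891102463006973), 86.42832946777344)
0.34 2415 z 0.0002 slope [0.     0.0027 0.0002] ((0.47026729583740234, -0.3401211202144623), (0.15758304297924042, 0.15477198362350464), 13.6383056640625)
scene -1 440 y [-0.038  0.161  0.269] x [-0.08  -0.023 -0.003] z [-0.003  0.01   0.029]
[ 0  0  0  0  0  0 21  5  1  0  2  2  0  1  0  0  0  1  6  0  0 22 62 33
 31 32 12 17 35 31 33 29 13 18  0  2]
scene 1 1917 y [-0.082  0.171  0.269] x [0.008 0.05  0.085] z [-0.006  0.009  0.015]
[ 12  10  13  13  13  16  15  14  16  16  18  14  18  15  14  17  15  15
  16  16  17  38 115 119 120 120 121 120 121 123 124 118 128 104  17  18]
```

Request:
carry_out(moves=[[0, 0, 0, 0, 0, 0.01, 0], [0, 0, 0, 0, 0, 0.02, 0], [0, 0, 0, 0, 0, 0.025, 0], [0, 0, 0, 0, 0, 0.02, 0], [0, 0, 0.024, -0.014, 0.021, 0, 0], [0, 0, 0.024, -0.014, 0.021, 0, 0], [0, 0, 0.024, -0.014, 0.021, 0, 0], [0, 0, 0.024, -0.014, 0.021, 0, 0], [0, 0, 0.024, -0.014, 0.021, 0, 0], [0, 0, 0.024, -0.014, 0.021, 0, 0], [0, 0, 0.024, -0.014, 0.021, 0, 0], [0, 0, 0.024, -0.014, 0.021, 0, 0], [0, 0, 0.024, -0.014, 0.02, 0, 0], [0, 0, 0.022, -0.014, 0.02, 0, 0], [0, 0, 0, 0, 0, -0.025, 0], [0, 0, 0, 0, 0, -0.025, 0], [0, 0, 0, 0, 0, -0.02, 0], [0, 0, 0, 0, 0, 0, 0], [0, 0, 0, 0, 0, 0, 0]])

```text
time: 34.72
ee_pos: [0.4674, 0.3619, 0.0389]
tcp_rot: [0.649, 0.761, -0.001, -0.0]
ft_force: [0.0, 0.7, -1.7]
gripper_width: 0.224
grasp_force: 118.1
```

Request:
carry_out(moves=[[0, 0, 0, 0, 0, -0.01, 0], [0, 0, 0, 0, 0, -0.008, 0], [0, 0, 0, 0, 0, -0.004, 0], [0, 0, 0, 0, 0, -0.002, 0], [0, 0, 0, 0, 0, 0, 0], [0, 0, 0, 0, 0, 0, 0], [0, 0, 0, 0, 0, 0, 0.03], [0, 0, 0, 0, 0, 0, 0.05], [0, 0, 0, 0, 0, 0, 0.06], [0, 0, 0, 0, 0, 0, 0.06], [0, 0, 0, 0, 0, 0, 0.06], [0, 0, 0, 0, 0, 0.01, 0.06], [0, 0, 0, 0, 0, 0.02, 0.06], [0, 0, 0, 0, 0, 0.03, 0.06], [0, 0, 0, 0, 0, 0.04, 0.06], [0, 0, 0, 0, 0, 0.04, 0.06], [0, 0, 0, 0, 0, 0.04, 0.06], [0, 0, 0, 0, 0, 0, 0.06], [0, 0, 0, 0, 0, 0, 0.06]])

```text
time: 36.3
ee_pos: [0.4693, 0.3637, 0.1987]
tcp_rot: [0.649, 0.761, 0.003, 0.001]
ft_force: [-0.7, 0.5, -0.8]
gripper_width: 0.702
grasp_force: 0.0
```

```bash
python3 look.py scene; python3 m.py | grep -v -e scrap[1-4] -e rack; python3 scr.py scene
python3 - <<'E'
from h import *
a,*_=snap('scene','fin.png')
E
```

```text
scene handle 390 z 0.0578 med [ 0.4782 -0.3412  0.0578] [ 0.4761 -0.3426] [0.091 0.027] 85.0
scene plate 409 z 0.026 med [ 0.4882 -0.0962  0.026 ] [ 0.4712 -0.0965] [0.13  0.137] 85.7
scene grip 522 z 0.0543 med [0.4675 0.3853 0.0543] [0.466  0.3862] [0.028 0.11 ] 9.8
scene blade 522 z 0.0056 med [0.4834 0.2638 0.0056] [0.4654 0.2623] [0.198 0.196] 11.6
bed 0.82 [323. 278.] med [ 0.642 -0.106  0.009] z [-0.001  0.009  0.034] rect [ 0.628 -0.07 ] [0.383 0.164] 85.7
tray 0.98 [320. 278.] med [ 0.643 -0.111  0.01 ] z [-0.001  0.01   0.034] rect [ 0.628 -0.063] [0.366 0.162] 85.8
tray 0.49 [342. 322.] med [0.675 0.005 0.011] z [0.007 0.011 0.014] rect [0.674 0.005] [0.054 0.05 ] 84.2
scraper 0.82 [229. 196.] med [ 0.484 -0.341  0.055] z [0.015 0.055 0.061] rect [ 0.481 -0.342] [0.088 0.032] 79.0
scraper_mat 0.9 [164. 254.] med [ 0.221 -0.292  0.001] z [-0.004  0.001  0.005] rect [ 0.217 -0.292] [0.16  0.154] 21.9
spatula 0.68 [294. 489.] med [0.476 0.34  0.01 ] z [0.001 0.01  0.057] rect [0.479 0.325] [0.041 0.247] 4.2
spatula_mat 0.58 [301. 482.] med [0.473 0.329 0.001] z [-0.003  0.001
[... 792 characters left out ...]
rect [0.602 0.072] [0.053 0.05 ] 86.1
brayer 0.34 [321. 279.] med [ 0.643 -0.106  0.009] z [-0.001  0.009  0.034] rect [ 0.628 -0.064] [0.369 0.164] 85.8
steel_rule 0.66 [241. 413.] med [0.358 0.153 0.002] z [-0.002  0.002  0.006] rect [0.356 0.152] [0.171 0.031] 83.6
scene -1 1193 y [-0.037  0.181  0.269] x [-0.077 -0.039 -0.006] z [-0.004  0.01   0.017]
[ 0  0  0  0  0  0 15  4  3  0  1  1  0  1  3  1  0  3  3  1  0 20 98 96
 96 98 66 74 99 97 98 98 68 63  0  0]
scene 1 1908 y [-0.081  0.172  0.269] x [0.009 0.051 0.085] z [-0.007  0.009  0.015]
[ 11  10  12  14  11  12  14  14  16  15  16  16  16  16  17  18  16  13
  18  16  15  35 119 115 122 117 118 122 121 128 121 125 127 107  15  17]
```

View pics/fin.png

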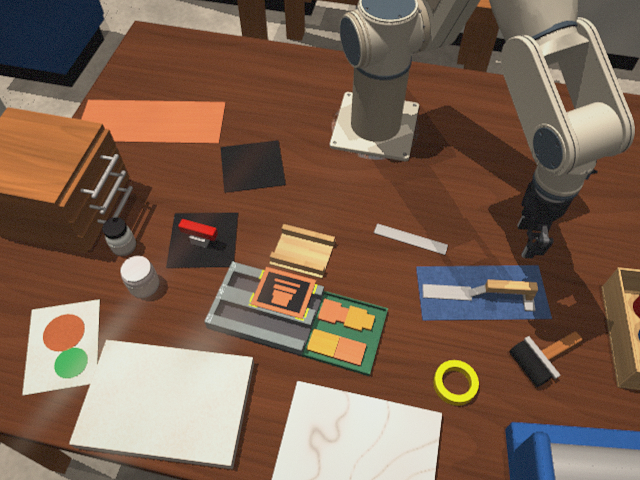

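The final picture shows the four off-cuts in the tray (345,335), the plate on its marks (285,291), the scraper on the far black mat (197,232) and the spatula on the blue mat (480,290). The bystanders have not moved. Handing in.

```bash
python3 -c "
from h import *
print(job.sign_off())"
```

```text
the job is handed in; nothing more can be done
None
```

The job is handed in (no verdict came back): at the last look all four off-cuts were in the green tray, the plate flat and square on its marks, the scraper upright on the far black mat and the spatula on its blue mat.

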